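# Isolate the skiver and bring its bearing ball

### The arm

A 7-joint arm with a two-finger parallel gripper is mounted at the origin on the work surface. World frame = base frame: x ahead of the robot, y to its left, z up, the work surface at z = 0. Lengths are in m, angles in rad, forces in N, time in s.
With the tool pointing down it reaches from about 0.425 to 1.025 m from the base axis. Payload 3.6 kg.
Tool frame: the origin (TCP) lies on the centre line of the jaws, within the pads' length; the fingertips stand 14 mm ahead of it and the grasp point (between the pads) lies 5 mm behind it; z points along the fingers, y is the line along which they close (so a half turn about z gives the same grasp; the last joint's range is limited). The gripper opens to 85 mm and grips with 20 to 120 N. Pads are 22 mm wide; open, the fingers measure 114 mm over their backs; the gripper's body (76 mm by 85 mm) begins 54 mm behind the grasp point. The pads swing forward as they close: fully open they stand 13 mm farther back than shut.
Start: joints at [-1.44, 0.591, 0.048, 1.609, -0.033, 0.943, -0.034], TCP at [0.161, 0.707, 0.219] pointing down, gripper open.
Joint ranges: [-2.69, 2.69], [-0.47, 2.24], [-1.27, 1.36], [0.19, 2.51], [-1.53, 4.68], [0.08, 2.07], [-3.09, 3.09]. Speed limits (rad/s): [2.57, 2.57, 3.14, 3.14, 3.14, 3.14, 3.14].

### API

Orientations are given as a rotation vector (axis times angle).
In Python, from station import bot, grab_frame, job_done gives the robot as it stands. The module is installed in compiled form; this text tells all that it offers.
- The arm moves only by the tool servo_tool, never from a script. Its argument "steps" is text: rows parted by semicolons, each of 7 numbers parted by spaces: the shift along the tool's x, y, z in m, then the turn, a rotation vector about the tool's x, y, z in degrees, then the closure, from 0 (fully open) to 1 (shut). A call has 1 to 8 rows; each row shifts and turns the commanded pose from where the row before left it, along the tool's axes as they then stand; what a row does not reach is not made up. A row lasts 1/10 s, in which the tool goes at most 50 mm and 8.59 degrees, less where a joint would pass 70% of its speed; a pose out of reach is approached as far as the arm can. A call is refused whole if a number of a shift passes 0.05 or a number of a turn 8.59, either way. A call with a gripper value outside its range is refused whole. The fingers move at their own pace and stop on an object; "force" is the grip in N (left out, the last holds). Time passes only in rows, so rows that do not move let the fingers close. It gives the time, the measured TCP pose, the force, the opening and the grip force at its end, in the units of the state.
- bot.state(): the state, without advancing time (a new reading comes with each control period).
- grab_frame(name): name is "side" or "top"; returns a dict with "color" (420x560x3 uint8, blue, green, red), "vfov" (degrees; the focal length in pixels is half the picture's height over the tangent of half this angle, whatever the lens; pixels are square), "cx", "cy" (the principal point, pixels), "k1" (the pictures are not rectified: a ray, as slopes to the right and down, at radius r is drawn at 1 + k1 r^2 times it, then the intrinsics apply), "cam_to_world" (4x4, takes a point from camera to world coordinates). Camera axes: x right, y down, z forward; pixel columns grow to the right and rows downward; lengths in m; the calibration is good to about 2 mm. A picture is of the moment at which its call begins. There is no depth.
- job_done(): hands the job in; it is judged then, once.
The state is a dict: "clock": time; "q": joint angles; "joint_vel": joint speeds; "joint_torque": joint torques, N m; "tcp_pos": TCP position; "ee_rot": TCP orientation; "contact_force": force on the tool from outside, world axes, zero at the start; "wrist_torque": the same for the moment, N m; "opening": finger opening in m; "grip_force": force on a finger pad.
Only numpy, scipy, OpenCV 4.12 (cv2) and the standard library are available. Lean on these libraries where they do the work, as an engineer would, in place of code of your own. Each camera call takes 0.05 s, during which the arm holds its last target. There are 200 camera calls.

### The job

Make the leather-skiving machine safe for refitting: turn the black handle on the isolator box a quarter turn anticlockwise (seen from above) until it clicks over to off. Then pick up the plywood bearing tray that has the ball (the upright board across its middle is its grip), carry it level and gently so that the loose steel ball never leaves its pocket, and finish holding it, steady and level, clear of the machine, with the ball's pocket close in front of the machine's open bearing bore and a little below it, ready for the fitter. Do not put the tray down or let go, do not knock the machine with it, and leave the other things on the bench alone.

Things in the scene. Friction and masses are not known exactly. Their poses are not given: they have to be found in the camera images.
- handle (a joint): the isolator's rotary handle, rad: 1.571 = on (where it starts), 0 = off. It falls as the handle is turned anticlockwise seen from above. It turns about the vertical axis through point handle_grip. A snap spring inside resists with up to about 0.15 N m for the first 45 degrees of the turn, then helps and drives the handle on to the stop, where it stays
- handle_grip (a point): centre of the handle's black upright grip bar, on the turning axis, 101 mm above the bench; bar 56 long, 13 thick, 26 mm tall (13 mm above and below this point). x axis along the bar to its end with a small white mark, z up. Under it, 12 mm below this point, a round base 50 mm across on a fixed grey box 120 x 100 x 75 mm; at off the bar lies along the 120 mm side, at on across it
- tote_grip (a point): bearing tray: plywood board 160 (x) x 90 (y) x 16 mm with an upright wooden grip board across its middle, 13 thick (x), 62 long (y), its top 76 mm above the tray's underside; a steel race fixed at the -x end, the ball's pocket at the +x end. The point is inside the grip board, 62 mm above the underside; z up. 0.26 to 0.40 kg, balanced about the grip board to within 0.05 N m
- tote: the same bearing tray; origin: centre of its underside; x towards the ball's pocket, z up
- pocket (a point): centre of the mouth of the round pocket, flush with the tray's upper face, 53 mm along +x of the tray and 16 mm above its underside. The pocket is 44 mm across and 6 mm deep, flat-bottomed
- ball_center (a point): centre of the loose steel ball, 25 mm across, 64 g; at rest it sits in the pocket with its centre 6.5 mm above the tray's upper face and can roll about 13 mm off the middle
- bore (a point): centre of the mouth of the skiving machine's open bearing bore: a 40 mm hole in a round steel boss 72 mm across, which sticks out 26 mm from the machine's end face, about 150 mm above the bench. The bore looks along this point's own -y (level, to the robot's right), z up
- skiver: the skiving machine, fixed on the bench: grey casting 220 (x) x 370 (y) mm and about 300 mm tall, with pulley, bell-shaped knife, work plate and presser arm. Origin: centre of its underside; same axes as the bore, which lies at x 0, y -191, z 150 mm. The base plate's end (top 48 mm above the bench) reaches to y -185 mm, the end face above it stands at y -165 mm
- punch_tote: bystander: second plywood tote of the same make and size (160 x 90 x 76 mm) with three dark steel punches standing in one end and an empty pocket in the other; its place and the bearing tray's are swapped at random. Origin: centre of its underside
- spool: bystander: spool of cream thread, 60 mm across, 80 mm tall, standing. Origin: centre of its underside
- tape: bystander: roll of black tape lying flat, 72 mm across, 20 mm tall. Origin: centre of its underside
- bearing_cap: bystander: the bearing housing's round steel end cap, taken off and lying on the bench, 72 mm across, 12 mm tall. Origin: centre of its underside
- wax: bystander: block of pale wax 60 x 40 x 25 mm. Origin: centre of its underside
- shears: bystander: steel shears lying flat, 215 mm long, 14 mm tall. Origin: under the pivot
- awl: bystander: awl with a wooden handle, lying, 150 mm long, 32 mm tall. Origin: on the bench under its ferrule
- pliers: bystander: pliers with black grips lying flat, 175 mm long, 18 mm tall. Origin: under the pivot
Not all that is in view belongs to the job. Leave any purple or red look-alike of the tote alone.

How it is judged:
By the outcome, as a careful person would: the job done as asked, in the order asked, and still so for the second after the job is handed in, while the arm keeps its last pose, push and grip.
It also fails if it takes over 64 s, if anything falls off the work surface, if the arm or the gripper's body presses on something with over 40 N, if the wrist force passes 120 N, or if a joint passes its speed limit or range.

## Working session

There is one attempt and no reset: what is moved stays moved. The work goes in short steps, Python scripts to look and compute and a tool call to move; the robot and the scene stay as the last step left them, time stands still between calls to the robot, and variables do not carry over. Pictures are saved under pics/ and viewed, at most 10 in all, crops included, and the job is handed in when it is done.

Besides the shell and the picture viewer there is one more tool, called after "Emit:" by a JSON object that holds its "op" and its "data". servo_tool: Moves the arm, as the interface text tells. Its arguments: {"type":"object","properties":{"steps":{"type":"string"},"force":{"type":"number"}},"required":["steps"]}

```bash
mkdir -p pics; cat > h.py <<'E'
import numpy as np, cv2
from scipy.spatial.transform import Rotation as R
from station import bot, grab_frame, job_done
def cam(f):
    h,w=f["color"].shape[:2]; fl=h/2/np.tan(np.radians(f["vfov"])/2)
    return fl
def ray(f,u,v):
    fl=cam(f); d=np.array([(u-f["cx"])/fl,(v-f["cy"])/fl]); s=d.copy()
    for _ in range(30): s=d/(1+f["k1"]*(s@s))
    T=np.array(f["cam_to_world"]); r=T[:3,:3]@np.array([s[0],s[1],1]); return T[:3,3],r/np.linalg.norm(r)
def onz(f,u,v,z):
    o,r=ray(f,u,v); return o+r*(z-o[2])/r[2]
def proj(f,P):
    T=np.array(f["cam_to_world"]); p=T[:3,:3].T@(np.array(P)-T[:3,3]); s=p[:2]/p[2]; s=s*(1+f["k1"]*(s@s))
    return s*cam(f)+[f["cx"],f["cy"]]
def tri(f1,p1,f2,p2):
    o1,a=ray(f1,*p1); o2,b=ray(f2,*p2)
    t=np.linalg.lstsq(np.c_[a,-b],o2-o1,rcond=None)[0]
    x,y=o1+a*t[0],o2+b*t[1]; return (x+y)/2,np.linalg.norm(x-y)
E
python3 - <<'E'
from h import *
s=bot.state(); print(s)
print(R.from_rotvec(s["ee_rot"]).as_matrix().round(3))
for n in("side","top"):
    f=grab_frame(n); cv2.imwrite(f"pics/{n}0.png",cv2.resize(f["color"],(784,588),interpolation=cv2.INTER_CUBIC)); print(n,f["vfov"],f["cx"],f["cy"],f["k1"],np.array(f["cam_to_world"]).round(3))
E
```

```text
{'clock': 0.0, 'q': array([-1.44049321,  0.59217499,  0.04830423,  1.60981023, -0.03331948,
        0.94268245, -0.0337135 ]), 'joint_vel': array([-0.0006335 , -0.00053993, -0.00202073,  0.00070883,  0.0019845 ,
        0.00170253,  0.00039398]), 'joint_torque': array([-5.08890334e-04, -5.48698890e+01,  1.54644560e+00, -1.98122978e+01,
        9.41928680e-03,  8.75598053e-03, -4.98363804e-06]), 'tcp_pos': array([0.16071099, 0.70609733, 0.21790531]), 'ee_rot': array([-0.35071886, -3.12181523,  0.00355878]), 'contact_force': array([-0.262935  ,  0.30434514, -0.2505169 ]), 'wrist_torque': array([ 0.01461416, -0.02314118,  0.02271698]), 'grip_force': 0.0, 'opening': 0.08544262582322973}
[[-0.975  0.222 -0.   ]
 [ 0.222  0.975 -0.002]
 [-0.    -0.002 -1.   ]]
side 52.86945678036801 274.048891440238 208.78148613296918 0.0015510886780384643 [[ 9.550e-01 -2.300e-01  1.850e-01  2.760e-01]
 [-2.950e-01 -7.480e-01  5.940e-01 -6.440e-01]
 [ 1.000e-03 -6.220e-01 -7.830e-01  1.066e+00]
 [ 0.000e+00  0.000e+00  0.000e+00  1.000e+00]]
top 45.76434077498433 282.5033590011379 214.7764811268237 -0.055740209780707616 [[ 0.009 -0.995  0.102  0.327]
 [-1.    -0.01  -0.007  0.087]
 [ 0.008 -0.102 -0.995  1.74 ]
 [ 0.     0.     0.     1.   ]]
```

View pics/side0.png

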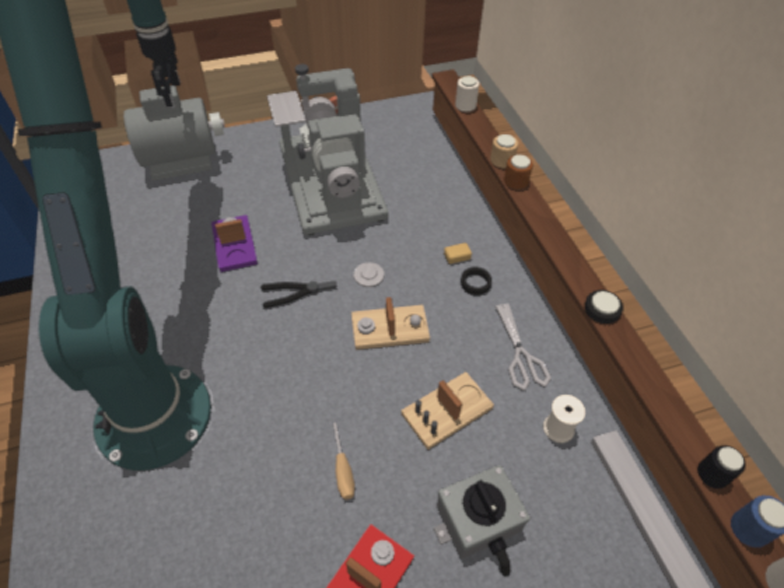

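View pics/top0.png

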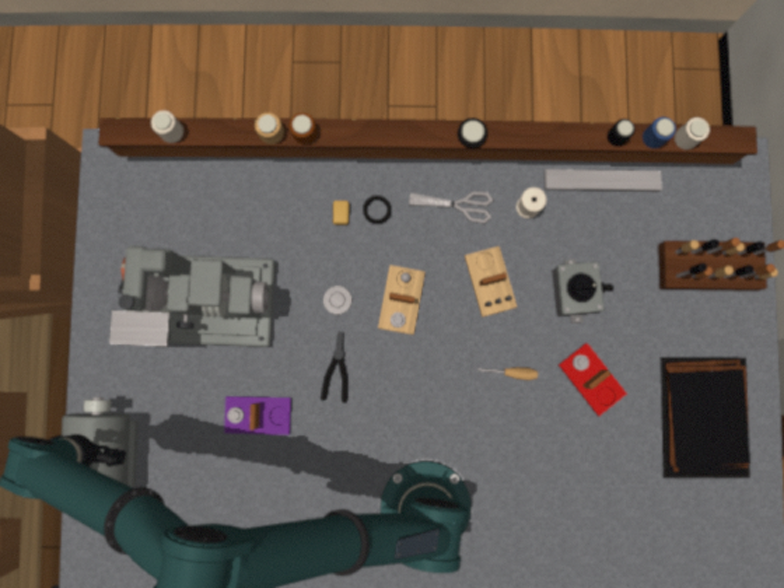

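The side and top views show everything. In the top view at 1.4x, the bearing tray with the ball is at (402,299), ball at (405,278) and race at (398,320). The punch tote is at (491,281), the isolator at (580,288) and the boss at (262,297). In the side view the bore is at about (343,182). I'll zoom in on these.

```bash
python3 - <<'E'
from h import *
t=grab_frame("top");s=grab_frame("side")
np.save("pics/f.npy",np.array([t,s],dtype=object),allow_pickle=True)
def crop(f,x,y,w=80,h=60,k=5):
    c=cv2.resize(f["color"][y:y+h,x:x+w],None,fx=k,fy=k,interpolation=cv2.INTER_CUBIC)
    for i in range(0,w,10): cv2.putText(c,str(x+i),(i*k,8),0,.3,(0,255,255)); cv2.line(c,(i*k,10),(i*k,14),(0,255,255))
    for j in range(0,h,10): cv2.putText(c,str(y+j),(0,j*k+4),0,.3,(0,255,255))
    return c
im=np.vstack([np.hstack([crop(t,375,180),crop(s,300,330)]),np.hstack([crop(t,250,180),crop(s,240,200)])])
cv2.imwrite("pics/c1.png",im)
im=np.vstack([np.hstack([crop(t,140,180),crop(s,205,100)])])
cv2.imwrite("pics/c2.png",im)
for n,f in(("t",t),("s",s)):
    hsv=cv2.cvtColor(f["color"],cv2.COLOR_BGR2HSV)
    m=cv2.inRange(hsv,(10,60,110),(28,200,255)); 
    for c in cv2.findContours(m,0,2)[0]:
        if cv2.contourArea(c)>150: print(n,cv2.minAreaRect(c),cv2.contourArea(c))
E
```

```text
t ((371.52313232421875, 266.3153991699219), (23.44256591796875, 8.6824312210083), 7.125016689300537) 156.5
t ((286.5453186035156, 213.7584991455078), (26.66040802001953, 46.37928009033203), 10.619654655456543) 1160.0
t ((350.0728454589844, 200.47889709472656), (46.35987091064453, 26.668298721313477), 73.85565948486328) 1155.0
t ((242.5, 151.5), (17.0, 11.0), 90.0) 173.0
t ((256.7615051269531, 60.530426025390625), (90.4944076538086, 514.1015625), 89.36341094970703) 34368.0
t ((269.0, 6.5), (13.0, 538.0), 90.0) 3828.0
s ((245.62998962402344, 339.4100036621094), (31.819807052612305, 11.596552848815918), 81.8698959350586) 284.5
s ((318.54510498046875, 290.79241943359375), (35.44966506958008, 58.70224380493164), 57.2647705078125) 1538.5
s ((5.0, 309.0), (98.0, 10.0), 90.0) 509.5
s ((278.1036376953125, 229.4329376220703), (33.12946319580078, 53.559295654296875), 83.6598129272461) 1340.5
s ((326.51177978515625, 179.55294799804688), (10.84652328491211, 18.764488220214844), 77.47119140625) 165.5
s ((448.83819580078125, 219.81446838378906), (350.3507995605469, 18.284757614135742), 53.795875549316406) 4197.0
s ((87.98165893554688, 65.89450073242188), (27.457426071166992, 12.336565017700195), 80.13418579101562) 211.0
s ((175.37753295898438, 63.316017150878906), (49.21534729003906, 59.55859375), 81.11934661865234) 2070.0
s ((156.86712646484375, 6.987669944763184), (9.47397232055664, 75.32071685791016), 83.9909896850586) 317.5
```

View pics/c1.png

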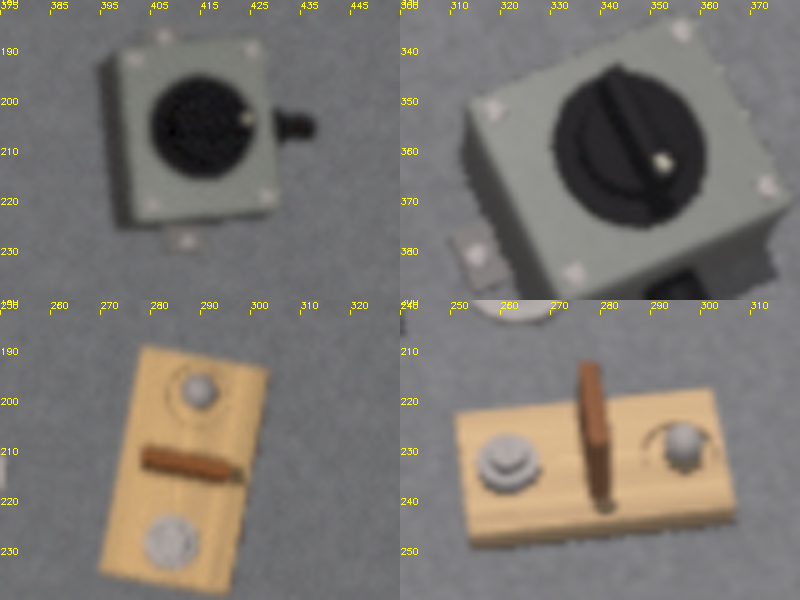

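View pics/c2.png

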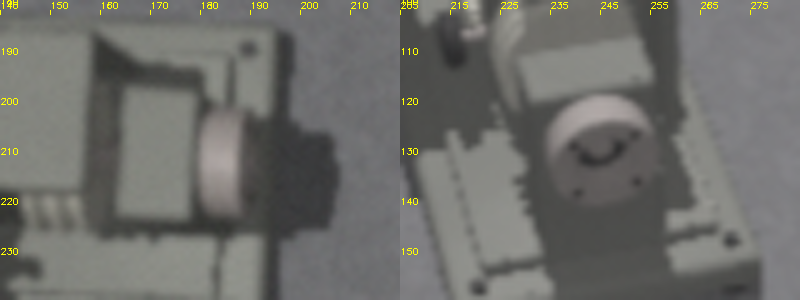

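The crops show:
- **Handle:** the bar with its white mark is at top (424,203) and side (352,362); the disc centre is at top (415,205).
- **Tray:** corners are at top about (278,189), (303,194), (295.5,238) and (269.5,234). The ball is at top (289,198) and side (296,228).
- **Boss:** the face centre is at about side (245,130).

```bash
python3 - <<'E'
from h import *
t,s=np.load("pics/f.npy",allow_pickle=True)
def P(f,x0,y0,cx,cy,z): return onz(f,cx/5-.4+x0,cy/5-.4+y0,z)
r=lambda a:np.round(a,4)
print("box top corners"); B=[P(t,375,180,*c,.075) for c in((118,42),(265,38),(278,213),(130,222))]
for i in range(4): print(r(B[i]),np.linalg.norm(B[i]-B[i-1]).round(3))
print("ctr",r(np.mean(B,0)))
B=[P(s,300,330,*c,.075) for c in((68,100),(280,10),(393,203),(165,300))]
print("side ctr",r(np.mean(B,0)),[r(b) for b in B])
print("disc",r(P(t,375,180,202,127,.089)),r(P(s,300,330,230,150,.089)))
print("mark",r(P(t,375,180,247,118,.114)),r(P(s,300,330,263,162,.114)), "bar far end", r(P(s,300,330,212,70,.114)))
T=[P(t,250,180,*c,.016) for c in((142,46),(267,70),(229,293),(100,272))]
T2=[P(s,240,200,*c,.016) for c in((56,112),(312,90),(335,210),(70,240))]
for B in(T,T2):
    print("tray",r(np.mean(B,0)),[r(b) for b in B],[np.linalg.norm(B[i]-B[i-1]).round(3) for i in range(4)])
    B=np.array(B)
xd=(T[0]+T[1]-T[2]-T[3]);print("yaw top",np.degrees(np.arctan2(xd[1],xd[0])))
xd=(T2[1]+T2[2]-T2[0]-T2[3]);print("yaw side",np.degrees(np.arctan2(xd[1],xd[0])))
print("ball",r(P(t,250,180,198,91,.0225)),r(P(s,240,200,283,145,.0225)))
print("race",r(P(t,250,180,172,242,.025)),r(P(s,240,200,110,162,.025)))
print("grip top ends (top cam)",r(P(t,250,180,146,149,.076)),r(P(t,250,180,236,168,.076)))
print("boss face side",r(P(s,205,100,200,150,.150)))
print("boss top view edge", r(P(t,140,180,243,105,.150)),r(P(t,140,180,243,217,.150)), r(P(t,140,180,200,105,.150)))
print("baseplate right edge",r(P(t,140,180,272,30,.048)),r(P(t,140,180,262,298,.048)))
E
```

```text
box top corners
[ 0.5924 -0.3178  0.075 ] 0.123
[ 0.5964 -0.419   0.075 ] 0.101
[ 0.4767 -0.4253  0.075 ] 0.12
[ 0.4697 -0.3241  0.075 ] 0.101
ctr [ 0.5338 -0.3716  0.075 ]
side ctr [ 0.535  -0.3698  0.075 ] [array([ 0.4725, -0.326 ,  0.075 ]), array([ 0.5867, -0.3148,  0.075 ]), array([ 0.5986, -0.4148,  0.075 ]), array([ 0.4823, -0.4235,  0.075 ])]
disc [ 0.533  -0.3705  0.089 ] [ 0.5328 -0.3742  0.089 ]
mark [ 0.5362 -0.3939  0.114 ] [ 0.5382 -0.3904  0.114 ] bar far end [ 0.5328 -0.3449  0.114 ]
tray [0.5075 0.0603 0.016 ] [array([0.5943, 0.0909, 0.016 ]), array([0.5783, 0.0032, 0.016 ]), array([0.4218, 0.0288, 0.016 ]), array([0.4356, 0.1184, 0.016 ])] [np.float64(0.161), np.float64(0.089), np.float64(0.159), np.float64(0.091)]
tray [0.5095 0.0636 0.016 ] [array([0.4393, 0.1246, 0.016 ]), array([0.5967, 0.0941, 0.016 ]), array([0.5796, 0.0049, 0.016 ]), array([0.4225, 0.0309, 0.016 ])] [np.float64(0.095), np.float64(0.16), np.float64(0.091), np.float64(0.159)]
yaw top -9.579475436352645
yaw side -10.19162971681521
ball [0.5621 0.0515 0.0225] [0.5638 0.055  0.0225]
race [0.4563 0.0688 0.025 ] [0.4592 0.0721 0.025 ]
grip top ends (top cam) [0.515  0.0874 0.076 ] [0.5027 0.0267 0.076 ]
boss face side [0.4976 0.3944 0.15  ]
boss top view edge [0.5323 0.3797 0.15  ] [0.4599 0.3776 0.15  ] [0.5321 0.4075 0.15  ]
baseplate right edge [0.5977 0.3799 0.048 ] [0.4132 0.3817 0.048 ]
```

```bash
python3 - <<'E'
from h import *
t,s=np.load("pics/f.npy",allow_pickle=True)
k=6
C=[]
for f,x,y in((t,160,185),(s,215,100)):
    w,h=66,60
    c=cv2.resize(f["color"][y:y+h,x:x+w],None,fx=k,fy=k,interpolation=cv2.INTER_CUBIC)
    for rad,col in((.036,(0,255,0)),(.020,(0,0,255))):
        for a in np.linspace(0,2*np.pi,40):
            p=proj(f,[.496+rad*np.cos(a),.376,.15+rad*np.sin(a)]); q=((p+.5-[x,y])*k).astype(int); cv2.circle(c,tuple(int(v) for v in q),1,col,-1)
    C.append(c)
cv2.imwrite("pics/c3.png",np.hstack(C))
E
```

```text
(no output)
```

View pics/c3.png

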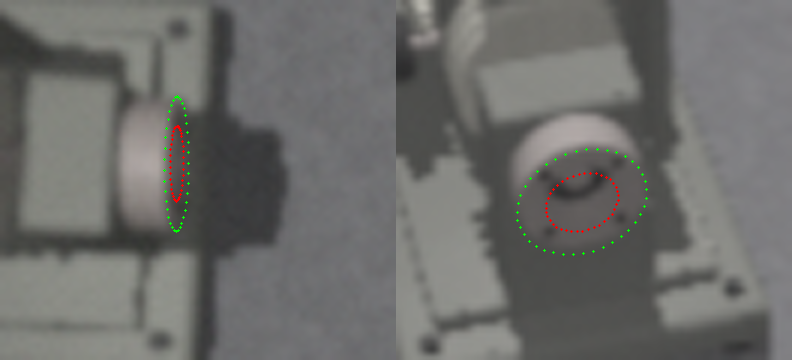

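The projected bore circle fits both views, with the real face about 2 mm further back. So the bore is at about (0.496, 0.378, 0.150), looking along −y. Next I plan the approach to the handle.

```bash
cat >> h.py <<'E'
def pose():
    s=bot.state(); M=R.from_rotvec(s["ee_rot"]).as_matrix(); return np.array(s["tcp_pos"]),M
def plan(wps,yaw,n,start=None,smooth=False):
    """rows through waypoints with n rows; yaw = world angle (deg) of tool y at end; start=(pos,yaw) commanded"""
    p,M=pose(); y0=np.degrees(np.arctan2(M[1,1],M[0,1]))
    if start: p,y0=np.array(start[0],float),start[1]
    pts=np.vstack([p,wps]); L=np.r_[0,np.cumsum(np.linalg.norm(np.diff(pts,axis=0),axis=1))]
    u=np.linspace(0,1,n+1); u=u*u*u*(10-15*u+6*u*u) if smooth else u
    Q=np.array([np.interp(u*L[-1],L,pts[:,i]) for i in range(3)]).T; Y=y0+(yaw-y0)*u
    cur=p.copy(); cy=y0
    for i in range(n):
        a=np.radians(cy); ty=np.array([np.cos(a),np.sin(a),0]); tx=np.array([-np.sin(a),np.cos(a),0]); tz=np.array([0,0,-1.])
        d=Q[i+1]-cur; v=np.round([d@tx,d@ty,d@tz],4 if smooth else 3); w=round(-(Y[i+1]-cy),2 if smooth else 1)
        cur=cur+v[0]*tx+v[1]*ty+v[2]*tz; cy-=w
        print(*[f"{k:g}" for k in v],0,0,f"{w:g}",end=";\n" if i%8==7 else "; ")
    print("\nend",cur.round(4),round(cy,2))
E
python3 -c "
from h import *
plan([(.25,.5,.28),(.36,.28,.26),(.45,0,.25),(.534,-.3715,.20)],3.5,28)"
```

```text
-0.024 -0.032 -0.011 0 0 2.6; -0.025 -0.031 -0.011 0 0 2.7; -0.026 -0.03 -0.011 0 0 2.6; -0.028 -0.029 -0.011 0 0 2.6; -0.029 -0.027 -0.011 0 0 2.7; -0.031 -0.026 -0.005 0 0 2.6; -0.034 -0.023 0.003 0 0 2.6; -0.035 -0.022 0.003 0 0 2.7;
-0.036 -0.021 0.004 0 0 2.6; -0.036 -0.018 0.003 0 0 2.6; -0.038 -0.017 0.003 0 0 2.6; -0.037 -0.018 0.003 0 0 2.7; -0.037 -0.019 0.001 0 0 2.6; -0.037 -0.018 0.002 0 0 2.6; -0.038 -0.016 0.001 0 0 2.7; -0.039 -0.014 0.002 0 0 2.6;
-0.04 -0.012 0.001 0 0 2.6; -0.04 -0.01 0.001 0 0 2.7; -0.04 -0.01 0.003 0 0 2.6; -0.04 -0.01 0.005 0 0 2.6; -0.04 -0.009 0.006 0 0 2.7; -0.04 -0.006 0.005 0 0 2.6; -0.041 -0.005 0.005 0 0 2.6; -0.041 -0.003 0.006 0 0 2.7;
-0.041 -0 0.005 0 0 2.6; -0.041 0.001 0.006 0 0 2.6; -0.041 0.002 0.005 0 0 2.6; -0.041 0.005 0.005 0 0 2.7; 
end [ 0.534  -0.3718  0.2004] 3.48
```

Emit:
{"op": "servo_tool", "data": {"steps": "-0.024 -0.032 -0.011 0 0 2.6 0; -0.025 -0.031 -0.011 0 0 2.7 0; -0.026 -0.03 -0.011 0 0 2.6 0; -0.028 -0.029 -0.011 0 0 2.6 0; -0.029 -0.027 -0.011 0 0 2.7 0; -0.031 -0.026 -0.005 0 0 2.6 0; -0.034 -0.023 0.003 0 0 2.6 0; -0.035 -0.022 0.003 0 0 2.7 0"}}

```text
clock: 1.0
tcp_pos: [0.2947, 0.4122, 0.2735]
ee_rot: [0.919, 3.004, 0.002]
contact_force: [1.1, 0.1, 0.1]
opening: 0.0854
grip_force: 0.0
```

Emit:
{"op": "servo_tool", "data": {"steps": "-0.036 -0.021 0.004 0 0 2.6 0; -0.036 -0.018 0.003 0 0 2.6 0; -0.038 -0.017 0.003 0 0 2.6 0; -0.037 -0.018 0.003 0 0 2.7 0; -0.037 -0.019 0.001 0 0 2.6 0; -0.037 -0.018 0.002 0 0 2.6 0; -0.038 -0.016 0.001 0 0 2.7 0; -0.039 -0.014 0.002 0 0 2.6 0"}}

```text
clock: 1.8
tcp_pos: [0.4155, 0.1058, 0.2543]
ee_rot: [1.451, 2.786, 0.001]
contact_force: [0.6, -0.1, 0.7]
opening: 0.0854
grip_force: 0.0
```

Emit:
{"op": "servo_tool", "data": {"steps": "-0.04 -0.012 0.001 0 0 2.6 0; -0.04 -0.01 0.001 0 0 2.7 0; -0.04 -0.01 0.003 0 0 2.6 0; -0.04 -0.01 0.005 0 0 2.6 0; -0.04 -0.009 0.006 0 0 2.7 0; -0.04 -0.006 0.005 0 0 2.6 0; -0.041 -0.005 0.005 0 0 2.6 0; -0.041 -0.003 0.006 0 0 2.7 0"}}

```text
clock: 2.6
tcp_pos: [0.4978, -0.2126, 0.2219]
ee_rot: [1.936, 2.474, 0.001]
contact_force: [0.7, 0.9, -0.8]
opening: 0.0852
grip_force: 0.0
```

Emit:
{"op": "servo_tool", "data": {"steps": "-0.041 0 0.005 0 0 2.6 0; -0.041 0.001 0.006 0 0 2.6 0; -0.041 0.002 0.005 0 0 2.6 0; -0.041 0.005 0.005 0 0 2.7 0; 0 0 0 0 0 0 0; 0 0 0 0 0 0 0"}}

```text
clock: 3.2
tcp_pos: [0.5335, -0.3722, 0.2005]
ee_rot: [-2.154, -2.285, 0.001]
contact_force: [0.2, 0.4, 0.1]
opening: 0.0855
grip_force: 0.0
```

```bash
python3 -c "
from h import *
s=bot.state();print(s['q'].round(2),s['joint_vel'].round(2),s['wrist_torque'].round(3));p,M=pose();print(M.round(4))
plan([(.534,-.3715,.108)],3.5,3)"
```

```text
[ 0.14  0.58  0.59  1.82 -0.41  0.87  0.99] [-0.03 -0.02 -0.03  0.03 -0.    0.01 -0.  ] [ 0.03  -0.012  0.014]
[[-5.910e-02  9.983e-01 -1.100e-03]
 [ 9.983e-01  5.910e-02  2.000e-04]
 [ 2.000e-04 -1.100e-03 -1.000e+00]]
0 0 0.031 0 0 -0; 0 0 0.031 0 0 -0.1; 0.001 0.001 0.031 0 0 -0; 
end [ 0.5345 -0.3712  0.1075] 3.49
```

Emit:
{"op": "servo_tool", "data": {"steps": "0 0 0.03 0 0 0 0; 0 0 0.03 0 0 0 0; 0 0 0.02 0 0 0 0; 0 0 0.012 0 0 0 0; 0 0 0 0 0 0 1; 0 0 0 0 0 0 1; 0 0 0 0 0 0 1; 0 0 0 0 0 0 1", "force": 30}}

```text
clock: 4.0
tcp_pos: [0.5348, -0.3719, 0.1104]
ee_rot: [2.151, 2.286, 0.001]
contact_force: [-0.2, -0.3, -0.6]
opening: 0.0281
grip_force: 0.0
```

Emit:
{"op": "servo_tool", "data": {"steps": "0 0 0 0 0 0 1; 0 0 0 0 0 0 1; 0 0 0 0 0 0 1"}}

```text
clock: 4.3
tcp_pos: [0.5342, -0.3714, 0.1093]
ee_rot: [2.153, 2.288, 0.0]
contact_force: [-0.3, -0.3, 0.2]
opening: -0.0
grip_force: 0.0
```

```bash
python3 -c "
from h import *
s=bot.state();print(s['opening'],s['grip_force'],s['contact_force'],s['wrist_torque'].round(3))
f=grab_frame('side');c=f['color'][300:420,270:430];cv2.imwrite('pics/g.png',cv2.resize(c,None,fx=4,fy=4))"
```

```text
-5.903038278604954e-06 0.0 [-0.30039357 -0.28152725  0.22582552] [-0.033  0.04  -0.013]
```

View pics/g.png

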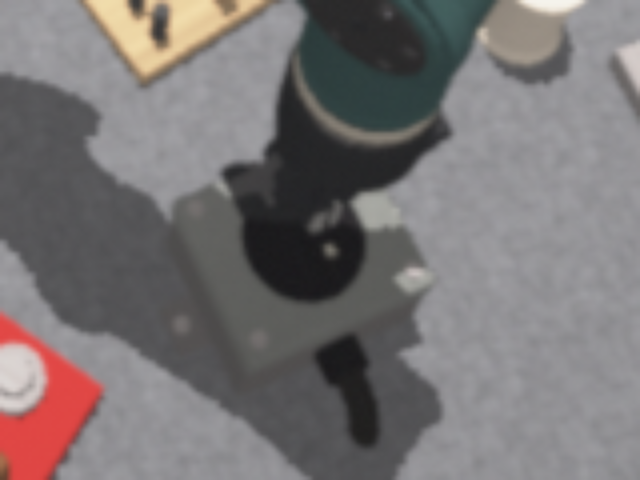

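The gripper closed to 0 without touching the bar; the mark is still at side (352.5,362.5), so the handle has not moved. I'll project where the bar and fingertips should be onto brightened views.

```bash
python3 - <<'E'
from h import *
t,s=np.load("pics/f.npy",allow_pickle=True)
k=7
def crop(f,x,y,w,h,pts):
    c=f["color"][y:y+h,x:x+w].astype(float); c=255*(np.clip(c/150,0,1))**.5
    c=cv2.resize(c.astype(np.uint8),None,fx=k,fy=k,interpolation=cv2.INTER_CUBIC)
    for P,col in pts:
        q=(proj(f,P)+.5-[x,y])*k; cv2.circle(c,(int(q[0]),int(q[1])),2,col,-1)
    return c
a=np.radians(-86.5);d=np.array([np.cos(a),np.sin(a),0]);n=np.array([-d[1],d[0],0]);o=np.array([.534,-.3715,0])
pts=[(o+u*.028*d+v*.0065*n+[0,0,z],col) for u in(-1,0,1) for v in(-1,1) for z,col in((.114,(0,255,0)),(.088,(0,0,255)))]
p,M=pose(); print(p)
tip=p+M[:,2]*.014
np_=[(tip+u*.011*M[:,0],(0,255,255)) for u in(-1,0,1)]+[(p,(255,0,255))]
s2=grab_frame("side");t2=grab_frame("top")
im=np.vstack([np.hstack([crop(t,392,182,50,42,pts),crop(s,317,332,50,42,pts)]),np.hstack([crop(t2,392,182,50,42,np_),crop(s2,317,332,50,42,np_)])])
cv2.imwrite("pics/g2.png",im);print(im.shape)
E
```

```text
[ 0.53415122 -0.37141199  0.10922284]
(588, 700, 3)
```

View pics/g2.png

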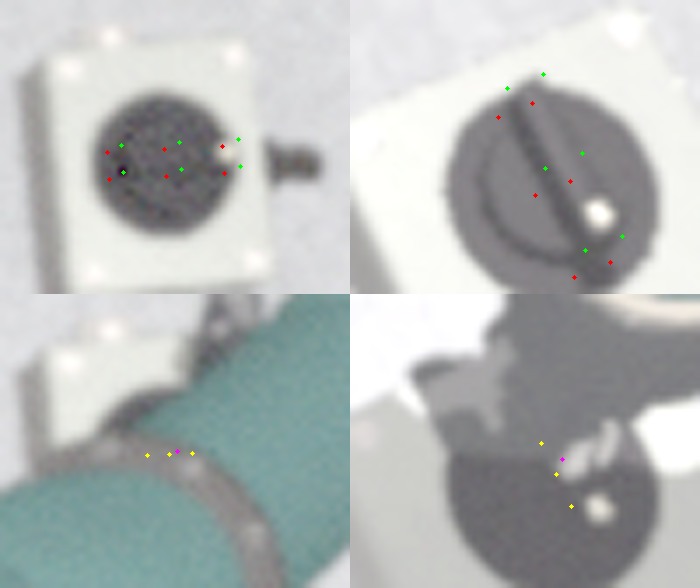

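The bar is where I measured it, and its projection fits in both views. So the tips must sit higher than assumed. I'll feel downward gently with the fingers shut.

Emit:
{"op": "servo_tool", "data": {"steps": "0 0 0.002 0 0 0 1; 0 0 0.002 0 0 0 1; 0 0 0 0 0 0 1"}}

```text
clock: 4.75
tcp_pos: [0.5339, -0.3711, 0.1046]
ee_rot: [-2.152, -2.287, 0.0]
contact_force: [0.4, -0.3, 0.2]
opening: 0.0003
grip_force: 0.0
```

Emit:
{"op": "servo_tool", "data": {"steps": "0 0 0.002 0 0 0 1; 0 0 0.002 0 0 0 1; 0 0 0 0 0 0 1"}}

```text
clock: 5.05
tcp_pos: [0.5342, -0.3715, 0.102]
ee_rot: [2.153, 2.288, 0.001]
contact_force: [-1.7, 1.7, 5.8]
opening: 0.0002
grip_force: 2.9
```

```bash
python3 - <<'E'
from h import *
f=grab_frame("side"); x,y,w,h,k=310,300,70,75,8
c=f["color"][y:y+h,x:x+w].astype(float); c=255*(np.clip(c/110,0,1))**.55
c=cv2.resize(c.astype(np.uint8),None,fx=k,fy=k,interpolation=cv2.INTER_CUBIC)
p,M=pose()
tip=p+M[:,2]*.014
for P in [tip+u*.011*M[:,0]+v*.0145*M[:,1]-b*M[:,2] for u in(-1,1) for v in(-1,1) for b in(0,.03)]:
    q=(proj(f,P)+.5-[x,y])*k; cv2.circle(c,(int(q[0]),int(q[1])),2,(0,0,255),-1)
cv2.imwrite("pics/g3.png",c)
s=bot.state();print(s["contact_force"],s["wrist_torque"],s["joint_torque"].round(2))
E
```

```text
[-0.08424787  1.38145173  5.90235576] [ 0.28188471  0.24692467 -0.05711784] [  0.28 -47.65   7.61 -13.32  -0.05  -0.49   0.  ]
```

View pics/g3.png

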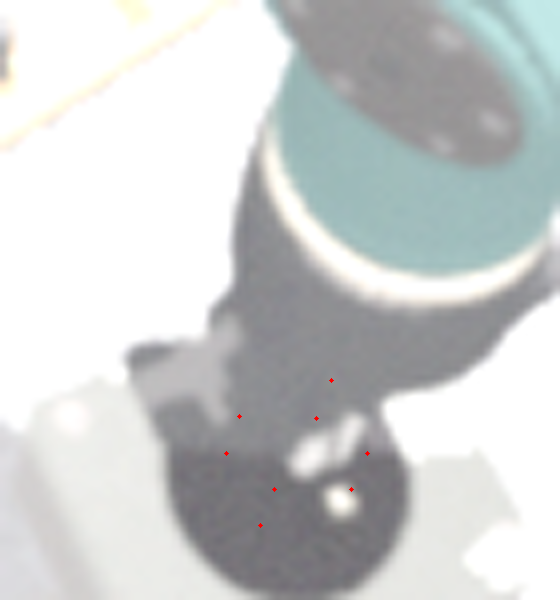

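The view shows the shut fingertips lit at about (325,450), just above and behind the mark at (340,500). They may be standing on top of the bar. I'll part the fingers a little, go lower and close again.

Emit:
{"op": "servo_tool", "data": {"steps": "0 0 -0.004 0 0 0 0.5; 0 0 0 0 0 0 0.5; 0 0 0 0 0 0 0.5; 0 0 0.004 0 0 0 0.5; 0 0 0.002 0 0 0 0.5; 0 0 0.002 0 0 0 0.5; 0 0 0 0 0 0 0.5"}}

```text
clock: 5.8
tcp_pos: [0.5338, -0.3711, 0.0965]
ee_rot: [-2.152, -2.287, 0.0]
contact_force: [-0.7, 0.4, -0.1]
opening: 0.0427
grip_force: 0.0
```

Emit:
{"op": "servo_tool", "data": {"steps": "0 0 0 0 0 0 0.7; 0 0 0 0 0 0 0.8; 0 0 0 0 0 0 0.9; 0 0 0 0 0 0 1; 0 0 0 0 0 0 1", "force": 30}}

```text
clock: 6.3
tcp_pos: [0.5348, -0.3714, 0.0973]
ee_rot: [2.151, 2.288, 0.0]
contact_force: [0.8, 0.4, 1.0]
opening: 0.0119
grip_force: 30.5
```

Gripped at 12 mm with 30 N, but shallow. I'll open and go deeper for a firm hold.

Emit:
{"op": "servo_tool", "data": {"steps": "0 0 0 0 0 0 0.5; 0 0 0 0 0 0 0.5; 0 0 0.003 0 0 0 0.5; 0 0 0.003 0 0 0 0.5; 0 0 0.002 0 0 0 0.5; 0 0 0 0 0 0 0.5"}}

```text
clock: 6.9
tcp_pos: [0.5338, -0.3711, 0.0886]
ee_rot: [-2.152, -2.287, 0.0]
contact_force: [-0.5, -0.6, -0.9]
opening: 0.0425
grip_force: 0.0
```

Emit:
{"op": "servo_tool", "data": {"steps": "0 0 0 0 0 0 0.7; 0 0 0 0 0 0 0.8; 0 0 0 0 0 0 0.9; 0 0 0 0 0 0 1; 0 0 0 0 0 0 1", "force": 40}}

```text
clock: 7.4
tcp_pos: [0.5347, -0.3714, 0.0894]
ee_rot: [2.151, 2.289, 0.0]
contact_force: [1.7, 0.6, 0.5]
opening: 0.0118
grip_force: 41.3
```

Emit:
{"op": "servo_tool", "data": {"steps": "0 0 0 0 0 -6 1; 0 0 0 0 0 -6 1; 0 0 0 0 0 -6 1; 0 0 0 0 0 -6 1; 0 0 0 0 0 -6 1; 0 0 0 0 0 -6 1"}}

```text
clock: 8.0
tcp_pos: [0.5351, -0.3713, 0.0894]
ee_rot: [1.336, 2.841, 0.001]
contact_force: [1.5, 0.7, -0.8]
opening: 0.0117
grip_force: 39.8
```

```bash
python3 -c "
from h import *
s=bot.state();p,M=pose();print(s['wrist_torque'].round(3),s['contact_force'].round(1),s['opening'],s['grip_force'],s['q'].round(2),np.degrees(np.arctan2(M[1,1],M[0,1])))"
```

```text
[ 0.137 -0.325 -0.072] [ 1.5  0.7 -0.8] 0.011735776363932806 39.79878008365631 [ 0.32  0.68  0.32  1.88 -0.34  0.63  1.54] 39.62000177681159
```

Emit:
{"op": "servo_tool", "data": {"steps": "0 0 0 0 0 -6 1; 0 0 0 0 0 -6 1; 0 0 0 0 0 -6 1; 0 0 0 0 0 -6 1; 0 0 0 0 0 -6 1; 0 0 0 0 0 -6 1; 0 0 0 0 0 -6 1; 0 0 0 0 0 -6 1"}}

```text
clock: 8.8
tcp_pos: [0.5354, -0.3708, 0.0894]
ee_rot: [0.063, 3.139, 0.0]
contact_force: [3.1, 1.0, 0.7]
opening: 0.0117
grip_force: 39.9
```

Emit:
{"op": "servo_tool", "data": {"steps": "0 0 0 0 0 -4 1; 0 0 0 0 0 0 1"}}

```text
clock: 9.0
tcp_pos: [0.5354, -0.3708, 0.0894]
ee_rot: [-0.04, 3.139, 0.001]
contact_force: [3.1, 0.8, 1.9]
opening: 0.012
grip_force: 40.0
```

```bash
python3 -c "
from h import *
s=bot.state();p,M=pose();print(s['wrist_torque'].round(3),s['contact_force'].round(1),s['opening'],s['grip_force'],s['q'].round(2),np.degrees(np.arctan2(M[1,1],M[0,1])))"
```

```text
[ 0.317 -0.533  0.108] [3.1 0.8 1.9] 0.011983050001962982 40.03795802593231 [ 0.49  0.66  0.07  1.87 -0.07  0.61  2.2 ] 91.47404996943995
```

Emit:
{"op": "servo_tool", "data": {"steps": "0 0 0 0 0 0 0.3; 0 0 0 0 0 0 0.3; 0 0 0 0 0 0 0.3; 0 0 -0.03 0 0 0 0.3; 0 0 -0.04 0 0 0 0; 0 0 -0.04 0 0 0 0; 0 0 -0.03 0 0 0 0"}}

```text
clock: 9.7
tcp_pos: [0.5341, -0.3722, 0.2316]
ee_rot: [-0.038, 3.14, -0.002]
contact_force: [0.4, -0.3, -0.3]
opening: 0.0856
grip_force: 0.0
```

```bash
python3 - <<'E'
from h import *
s=grab_frame("side")
for a in(-86.5,3.5):
    print(a,proj(s,[.534+.0215*np.cos(np.radians(a)),-.3715+.0215*np.sin(np.radians(a)),.114]))
c=s["color"][335:380,325:370].astype(int)
ys,xs=np.where((c.min(2)>110)&(cv2.blur((c.max(2)<70).astype(np.float32),(11,11))>.45))
print(xs.mean()+325,ys.mean()+335,len(xs)); 
p,M=pose();print(p)
plan([(.52,-.28,.23),(.5085,.06,.18)],-9.9,12)
plan([(.52,-.28,.23),(.5085,.06,.18)],-9.9+180,12)
E
```

```text
-86.5 [351.45453659 363.49917576]
3.5 [355.57707565 351.16699286]
358.2 351.8 5
[ 0.53660541 -0.37401043  0.23671891]
0.005 0.036 0.003 0 0 8.4; 0.011 0.035 0.002 0 0 8.5; 0.014 0.034 0.004 0 0 8.4; 0.016 0.032 0.005 0 0 8.5; 0.02 0.03 0.005 0 0 8.4; 0.025 0.027 0.006 0 0 8.4; 0.028 0.022 0.005 0 0 8.5; 0.031 0.019 0.005 0 0 8.4;
0.034 0.013 0.006 0 0 8.5; 0.035 0.009 0.005 0 0 8.4; 0.036 0.003 0.005 0 0 8.4; 0.036 -0.002 0.006 0 0 8.5; 
end [0.5089 0.0596 0.1797] -9.92
0.005 0.036 0.003 0 0 -6.6; 0.002 0.037 0.002 0 0 -6.5; -0.005 0.036 0.004 0 0 -6.6; -0.012 0.034 0.005 0 0 -6.5; -0.015 0.033 0.005 0 0 -6.6; -0.02 0.03 0.006 0 0 -6.6; -0.023 0.028 0.005 0 0 -6.5; -0.025 0.026 0.005 0 0 -6.6;
-0.029 0.022 0.006 0 0 -6.5; -0.031 0.019 0.005 0 0 -6.6; -0.033 0.016 0.005 0 0 -6.6; -0.034 0.011 0.006 0 0 -6.5; 
end [0.5085 0.0599 0.1797] 170.08
```

The mark is now near side (358,352), where it should be at off. On to the tray. The handle contact showed that the tips sit about 12 mm above the TCP reading, so I'll descend with half-open fingers to stay clear of the ball.

Emit:
{"op": "servo_tool", "data": {"steps": "0.005 0.036 0.003 0 0 8.4 0.5; 0.011 0.035 0.002 0 0 8.5 0.5; 0.014 0.034 0.004 0 0 8.4 0.5; 0.016 0.032 0.005 0 0 8.5 0.5; 0.02 0.03 0.005 0 0 8.4 0.5; 0.025 0.027 0.006 0 0 8.4 0.5; 0.028 0.022 0.005 0 0 8.5 0.5; 0.031 0.019 0.005 0 0 8.4 0.5"}}

```text
clock: 10.55
tcp_pos: [0.5101, -0.0816, 0.1938]
ee_rot: [-1.722, -2.628, 0.001]
contact_force: [-0.3, 0.5, -0.4]
opening: 0.0426
grip_force: 0.0
```

Emit:
{"op": "servo_tool", "data": {"steps": "0.034 0.013 0.006 0 0 8.5 0.5; 0.035 0.009 0.005 0 0 8.4 0.5; 0.036 0.003 0.005 0 0 8.4 0.5; 0.036 -0.002 0.006 0 0 8.5 0.5; 0 0 0 0 0 0 0.5; 0 0 0 0 0 0 0.5; 0 0 0 0 0 0 0.5"}}

```text
clock: 11.25
tcp_pos: [0.5056, 0.0607, 0.1722]
ee_rot: [2.404, 2.021, -0.001]
contact_force: [-0.1, -0.4, 0.4]
opening: 0.0425
grip_force: 0.0
```

```bash
python3 - <<'E'
from h import *
p,M=pose();print(p,M.round(4),bot.state()['q'].round(2))
f=grab_frame("side");c=cv2.resize(f["color"][175:265,220:330],None,fx=5,fy=5)
g=cv2.resize(f["color"][330:380,310:380],None,fx=5,fy=5,interpolation=cv2.INTER_CUBIC); g=np.clip(g*1.6,0,255).astype(np.uint8)
im=np.zeros((450,550+350,3),np.uint8); im[:450,:550]=c; im[:250,550:]=g
cv2.imwrite("pics/tr.png",im[:, :800] if 0 else cv2.resize(im,None,fx=.88,fy=.88))
plan([(.5085,.0600,.11)],-9.9,3)
E
```

```text
[0.5055881  0.06074936 0.17223957] [[ 1.719e-01  9.851e-01  2.000e-04]
 [ 9.851e-01 -1.719e-01 -8.000e-04]
 [-7.000e-04  3.000e-04 -1.000e+00]] [-0.59  0.43  0.51  2.15 -0.35  0.64 -0.02]
0 0.001 0.021 0 0 -0; 0 0.001 0.021 0 0 -0; 0 0.001 0.02 0 0 -0.1; 
end [0.5086 0.0599 0.1103] -9.85
```

View pics/tr.png

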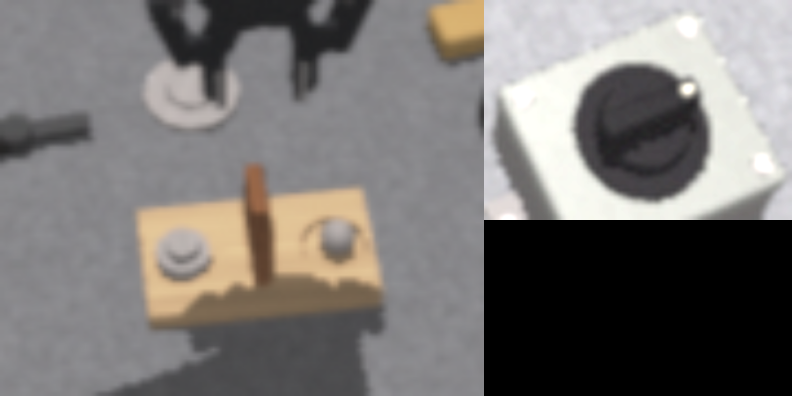

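The isolator bar now lies along the box with its mark at the off end, so that part is done. The fingers straddle the grip board; the tips are at crop (213,100) and (303,97). I'll check the tip height by ray.

```bash
python3 - <<'E'
from h import *
f=grab_frame("side"); p,M=pose()
for u,v in((213,100),(303,97),(258,98.5)):
    o,r=ray(f,220+u/4.4,175+v/4.4)
    for y in(p[1]-.011,p[1]): print((o+r*(y-o[1])/r[1]).round(4),end=' ')
    print()
t,s=np.load("pics/f.npy",allow_pickle=True)
for u,v in((255,166),(263,283)): print("grip top/bottom px",onz(s,220+u/4.4,175+v/4.4,.076).round(4))
E
```

```text
[0.4755 0.0493 0.206 ] [0.4787 0.0603 0.1924] 
[0.5333 0.0493 0.1886] [0.5374 0.0603 0.1747] 
[0.5041 0.0493 0.1974] [0.5077 0.0603 0.1836] 
grip top/bottom px [0.5161 0.0901 0.076 ]
grip top/bottom px [ 0.4923 -0.0025  0.076 ]
```

Emit:
{"op": "servo_tool", "data": {"steps": "0 0.002 0.035 0 0 0 0.5; 0 0.001 0.035 0 0 0 0.5; 0 0 0.025 0 0 0 0.5; 0 0 0.015 0 0 0 0.5; 0 0 0.012 0 0 0 0.5; 0 0 0.008 0 0 0 0.5; 0 0 0 0 0 0 0.5; 0 0 0 0 0 0 0.5"}}

```text
clock: 12.15
tcp_pos: [0.5091, 0.0614, 0.0426]
ee_rot: [2.404, 2.022, 0.001]
contact_force: [-0.2, 0.4, -0.6]
opening: 0.0429
grip_force: 0.0
```

Emit:
{"op": "servo_tool", "data": {"steps": "0 0 0 0 0 0 0.6; 0 0 0 0 0 0 0.65; 0 0 0 0 0 0 0.7; 0 0 0 0 0 0 0.75; 0 0 0 0 0 0 0.77; 0 0 0 0 0 0 0.79", "force": 30}}

```text
clock: 12.75
tcp_pos: [0.5086, 0.0617, 0.0422]
ee_rot: [2.403, 2.023, 0.0]
contact_force: [0.5, 0.5, 0.0]
opening: 0.0181
grip_force: 0.0
```

Emit:
{"op": "servo_tool", "data": {"steps": "0 0 0 0 0 0 0.81; 0 0 0 0 0 0 0.83; 0 0 0 0 0 0 0.85; 0 0 0 0 0 0 0.87; 0 0 0 0 0 0 0.9; 0 0 0 0 0 0 1; 0 0 0 0 0 0 1; 0 0 0 0 0 0 1", "force": 60}}

```text
clock: 13.55
tcp_pos: [0.5073, 0.0618, 0.0422]
ee_rot: [-2.402, -2.022, 0.002]
contact_force: [-3.7, 0.2, 5.0]
opening: 0.0118
grip_force: 59.1
```

```bash
cat > chk.py <<'E'
from h import *
s=bot.state();p,M=pose()
print(p.round(4),s['contact_force'].round(1),s['wrist_torque'].round(3),s['opening'].__round__(4),s['grip_force'],s['q'].round(2)); print(M.round(4)[:,2],np.degrees(np.arctan2(M[1,1],M[0,1])))
E
python3 chk.py
```

```text
[0.5073 0.0618 0.0422] [-3.7  0.2  5. ] [ 0.144  0.751 -0.051] 0.0118 59.06094431877136 [-0.43  0.64  0.3   2.21 -0.53  0.36  0.14]
[-2.2e-03  6.0e-04 -1.0e+00] -9.822956599958472
```

```bash
python3 -c "
from h import *
plan([(.5085,.0618,.1462)],-9.9,16,start=((.5085,.0618,.0422),-9.9),smooth=True)"
```

```text
0 0 -0.0002 0 0 -0; 0 0 -0.0015 0 0 -0; 0 0 -0.0034 0 0 -0; 0 0 -0.0057 0 0 -0; 0 0 -0.0079 0 0 -0; 0 0 -0.0099 0 0 -0; 0 0 -0.0113 0 0 -0; 0 0 -0.0121 0 0 -0;
0 0 -0.0121 0 0 -0; 0 0 -0.0113 0 0 -0; 0 0 -0.0099 0 0 -0; 0 0 -0.0079 0 0 -0; 0 0 -0.0057 0 0 -0; 0 0 -0.0034 0 0 -0; 0 0 -0.0015 0 0 -0; 0 0 -0.0002 0 0 -0;

end [0.5085 0.0618 0.1462] -9.9
```

Emit:
{"op": "servo_tool", "data": {"steps": "0 -0.0007 0 0 0 0 1; 0 -0.0006 -0.001 0 0 0 1; 0 0 -0.001 0 0 0 1; 0 0 -0.001 0 0 0 1; 0 0 -0.001 0 0 0 1; 0 0 -0.001 0 0 0 1; 0 0 -0.001 0 0 0 1; 0 0 0 0 0 0 1"}}

```text
clock: 14.35
tcp_pos: [0.5075, 0.0619, 0.0482]
ee_rot: [2.403, 2.023, 0.0]
contact_force: [0.5, 0.9, -4.1]
opening: 0.0119
grip_force: 58.5
```

```bash
python3 chk.py
```

```text
[0.5075 0.0619 0.0482] [ 0.5  0.9 -4.1] [-0.019 -0.004 -0.054] 0.0119 58.45219016075134 [-0.43  0.63  0.31  2.21 -0.52  0.37  0.14]
[ 4.e-04 -0.e+00 -1.e+00] -9.816978722448109
```

The tray is off the bench: 4.1 N load and almost no moment. I'll lift the rest smoothly and plan the carry.

Emit:
{"op": "servo_tool", "data": {"steps": "0 0 -0.0005 0 0 0 1; 0 0 -0.0015 0 0 0 1; 0 0 -0.0035 0 0 0 1; 0 0 -0.0055 0 0 0 1; 0 0 -0.008 0 0 0 1; 0 0 -0.01 0 0 0 1; 0 0 -0.011 0 0 0 1; 0 0 -0.012 0 0 0 1"}}

```text
clock: 15.15
tcp_pos: [0.5073, 0.0618, 0.1013]
ee_rot: [2.403, 2.023, 0.0]
contact_force: [0.3, 1.0, -4.1]
opening: 0.0118
grip_force: 58.5
```

Emit:
{"op": "servo_tool", "data": {"steps": "0 0 -0.012 0 0 0 1; 0 0 -0.011 0 0 0 1; 0 0 -0.009 0 0 0 1; 0 0 -0.0065 0 0 0 1; 0 0 -0.004 0 0 0 1; 0 0 -0.002 0 0 0 1; 0 0 -0.001 0 0 0 1; 0 0 0 0 0 0 1"}}

```text
clock: 15.95
tcp_pos: [0.5071, 0.0618, 0.1454]
ee_rot: [-2.403, -2.023, 0.001]
contact_force: [0.4, -0.5, -5.0]
opening: 0.0121
grip_force: 58.5
```

```bash
python3 chk.py; python3 - <<'E'
from h import *
t=grab_frame("top");s=grab_frame("side")
p,M=pose()
c=np.hstack([cv2.resize(t["color"][160:260,240:350],None,fx=3.5,fy=3.5),cv2.resize(s["color"][150:250,220:330],None,fx=3.5,fy=3.5)])
cv2.imwrite("pics/lift.png",c)
plan([(p[0]+.496-.5085,.225,p[2])],90.1,32,smooth=True)
E
```

```text
[0.5071 0.0618 0.1454] [ 0.4 -0.5 -5. ] [ 0.018  0.003 -0.005] 0.0121 58.523975014686584 [-0.57  0.48  0.48  2.16 -0.39  0.58  0.03]
[-5.e-04 -2.e-04 -1.e+00] -9.823459508462257
0 -0 0 0 0 -0.03; 0.0004 -0.0001 0 0 0 -0.19; 0.0007 -0.0002 0 0 0 -0.49; 0.0015 -0.0003 0 0 0 -0.89; 0.0021 -0.0005 0 0 0 -1.37; 0.0031 -0.0006 0 0 0 -1.9; 0.004 -0.0007 0 0 0 -2.46; 0.0049 -0.0006 0 0 0 -3.01;
0.0058 -0.0004 0 0 0 -3.57; 0.0067 0 0 0 0 -4.08; 0.0074 0.0005 0 0 0 -4.55; 0.0081 0.0012 0 0 0 -4.96; 0.0084 0.002 0 0 0 -5.3; 0.0087 0.0029 0 0 0 -5.57; 0.0086 0.0038 0 0 0 -5.75; 0.0082 0.0048 0 0 0 -5.84;
0.0078 0.0056 0 0 0 -5.84; 0.007 0.0062 0 0 0 -5.75; 0.0062 0.0068 0 0 0 -5.57; 0.0053 0.0069 0 0 0 -5.3; 0.0043 0.0069 0 0 0 -4.97; 0.0033 0.0067 0 0 0 -4.55; 0.0025 0.0061 0 0 0 -4.08; 0.0019 0.0056 0 0 0 -3.56;
0.0012 0.0048 0 0 0 -3.02; 0.0008 0.0039 0 0 0 -2.45; 0.0005 0.0031 0 0 0 -1.9; 0.0003 0.0022 0 0 0 -1.37; 0.0002 0.0015 0 0 0 -0.89; 0 0.0008 0 0 0 -0.49; 0.0001 0.0003 0 0 0 -0.19; -0 0 0 0 0 -0.03;

end [0.4945 0.225  0.1453] 90.1
```

View pics/lift.png

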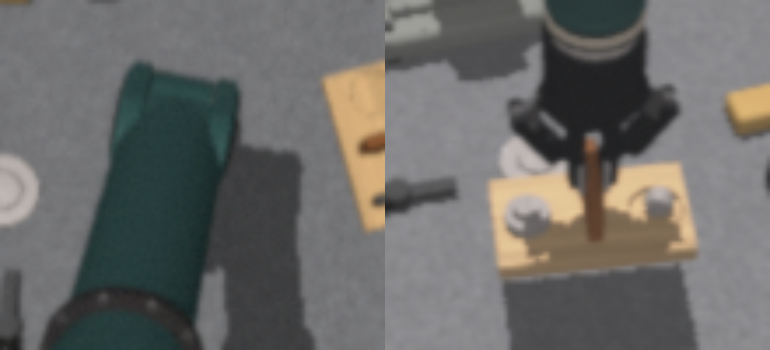

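The ball sits in its pocket, at right panel (658,203), and the tray hangs level under the gripper. I'll check the tray pose in hand numerically, then carry it in the planned rows.

```bash
python3 - <<'E'
from h import *
s=grab_frame("side")
B=[onz(s,220+(u-385)/3.5-.4,150+v/3.5-.4,.119) for u,v in((489,181),(681,164),(697,247),(498,263))]
print(np.mean(B,0),[np.linalg.norm(B[i]-B[i-1]).round(3) for i in range(4)]); x=B[1]+B[2]-B[0]-B[3]; print(np.degrees(np.arctan2(x[1],x[0])))
E
```

```text
[0.51001321 0.06566728 0.119     ] [np.float64(0.085), np.float64(0.161), np.float64(0.087), np.float64(0.16)]
-10.959878806405055
```

Emit:
{"op": "servo_tool", "data": {"steps": "0 0 0 0 0 0 1; 0.0004 0 0 0 0 -0.2 1; 0.0007 -0.0002 0 0 0 -0.5 1; 0.0015 -0.0003 0 0 0 -0.9 1; 0.0021 -0.0005 0 0 0 -1.4 1; 0.0031 -0.0006 0 0 0 -1.9 1; 0.004 -0.0007 0 0 0 -2.5 1; 0.005 -0.0006 0 0 0 -3 1"}}

```text
clock: 16.9
tcp_pos: [0.5061, 0.0792, 0.1456]
ee_rot: [2.206, 2.237, 0.0]
contact_force: [1.0, 0.4, -4.0]
opening: 0.0118
grip_force: 58.5
```

Emit:
{"op": "servo_tool", "data": {"steps": "0.0058 -0.0004 0 0 0 -3.5 1; 0.0067 0 0 0 0 -4.1 1; 0.0074 0.0005 0 0 0 -4.5 1; 0.008 0.0012 0 0 0 -5 1; 0.0084 0.002 0 0 0 -5.3 1; 0.0087 0.003 0 0 0 -5.6 1; 0.0086 0.004 0 0 0 -5.7 1; 0.0082 0.005 0 0 0 -5.8 1"}}

```text
clock: 17.7
tcp_pos: [0.5015, 0.1444, 0.1456]
ee_rot: [1.316, 2.852, 0.0]
contact_force: [0.7, -0.1, -5.0]
opening: 0.0116
grip_force: 58.5
```

Emit:
{"op": "servo_tool", "data": {"steps": "0.0078 0.0056 0 0 0 -5.8 1; 0.007 0.0062 0 0 0 -5.8 1; 0.006 0.0068 0 0 0 -5.6 1; 0.0053 0.007 0 0 0 -5.3 1; 0.0043 0.007 0 0 0 -5 1; 0.0033 0.0067 0 0 0 -4.5 1; 0.0025 0.006 0 0 0 -4.1 1; 0.002 0.0056 0 0 0 -3.6 1"}}

```text
clock: 18.5
tcp_pos: [0.4967, 0.209, 0.1456]
ee_rot: [0.272, 3.13, 0.0]
contact_force: [0.6, -0.2, -3.6]
opening: 0.0116
grip_force: 58.5
```

Emit:
{"op": "servo_tool", "data": {"steps": "0.0012 0.0048 0 0 0 -3 1; 0.0008 0.004 0 0 0 -2.4 1; 0.0005 0.003 0 0 0 -1.9 1; 0.0003 0.0022 0 0 0 -1.4 1; 0 0.0015 0 0 0 -0.9 1; 0 0.0008 0 0 0 -0.5 1; 0 0.0003 0 0 0 -0.2 1; 0 0 0 0 0 0 1"}}

```text
clock: 19.3
tcp_pos: [0.4958, 0.2251, 0.1456]
ee_rot: [-0.002, 3.142, -0.0]
contact_force: [-0.1, -1.2, -4.3]
opening: 0.0118
grip_force: 58.5
```

```bash
python3 chk.py; python3 - <<'E'
from h import *
for n in("side","top"):
    f=grab_frame(n); 
    hsv=cv2.cvtColor(f["color"],cv2.COLOR_BGR2HSV); m=cv2.inRange(hsv,(10,60,70),(28,200,255)); 
    for c in cv2.findContours(m,0,2)[0]:
        x,y=cv2.minAreaRect(c)[0]
        if cv2.contourArea(c)>100: print(n,cv2.contourArea(c),np.int32(cv2.boxPoints(cv2.minAreaRect(c))).tolist())
    print(n,"expected centre px",proj(f,[.496,.225,.119]),"pocket",proj(f,[.496,.278,.119]))
E
```

```text
[0.4958 0.2251 0.1456] [-0.1 -1.2 -4.3] [-0.008  0.013  0.001] 0.0118 58.52857232093811 [-0.5   0.47 -0.01  2.08  0.01  0.6   1.05]
[ 0.e+00 -1.e-04 -1.e+00] 90.06782395258178
side 195.5 [[244, 405], [250, 398], [272, 415], [266, 422]]
side 289.0 [[237, 324], [249, 322], [253, 355], [242, 356]]
side 1773.5 [[285, 293], [331, 260], [353, 289], [306, 323]]
side 2538.0 [[0, 208], [21, 208], [21, 399], [0, 399]]
side 198.5 [[315, 176], [334, 171], [337, 184], [318, 188]]
side 189.0 [[154, 159], [170, 156], [173, 169], [157, 173]]
side 1024.0 [[236, 157], [264, 147], [280, 189], [252, 200]]
side 3469.5 [[114, 79], [128, 19], [221, 41], [207, 101]]
side 22325.0 [[219, 0], [277, -40], [584, 394], [526, 435]]
side 457.5 [[128, 0], [170, 0], [170, 17], [128, 17]]
side 6566.0 [[0, 0], [67, 0], [67, 114], [0, 114]]
side expected centre px [258.63191382 172.55565471] pocket [254.02702345 160.81971232]
top 157.5 [[360, 262], [383, 262], [383, 271], [360, 271]]
top 234.0 [[475, 264], [478, 248], [534, 259], [532, 275]]
top 157.0 [[247, 201], [262, 201], [262, 228], [247, 228]]
top 1149.0 [[330, 182], [356, 174], [369, 219], [343, 226]]
top 2067.5 [[475, 170], [555, 170], [555, 206], [475, 206]]
top 194.0 [[237, 143], [249, 143], [249, 160], [237, 160]]
top 59003.0 [[0, 16], [540, 16], [540, 419], [0, 419]]
top 3510.5 [[0, 0], [537, 0], [537, 13], [0, 13]]
top expected centre px [236.73013736 213.27666894] pocket [220.55776569 213.11880821]
```

The tray centre appears where expected, at side (258,173). Now the straight slow approach: 53 mm along +y, which puts the pocket about 47 mm from the bore mouth and 31 mm below it, with about 20 mm of clearance at the tray's end.

Emit:
{"op": "servo_tool", "data": {"steps": "0 0.0005 0 0 0 0 1; 0 0.001 0 0 0 0 1; 0 0.002 0 0 0 0 1; 0 0.003 0 0 0 0 1; 0 0.004 0 0 0 0 1; 0 0.005 0 0 0 0 1; 0 0.0055 0 0 0 0 1; 0 0.0055 0 0 0 0 1"}}

```text
clock: 20.2
tcp_pos: [0.4958, 0.2525, 0.1456]
ee_rot: [-0.003, 3.141, 0.0]
contact_force: [0.4, 0.4, -5.2]
opening: 0.0117
grip_force: 58.5
```

Emit:
{"op": "servo_tool", "data": {"steps": "0 0.0055 0 0 0 0 1; 0 0.0055 0 0 0 0 1; 0 0.005 0 0 0 0 1; 0 0.004 0 0 0 0 1; 0 0.003 0 0 0 0 1; 0 0.002 0 0 0 0 1; 0 0.001 0 0 0 0 1; 0 0.0005 0 0 0 0 1"}}

```text
clock: 21.0
tcp_pos: [0.4957, 0.2782, 0.1456]
ee_rot: [0.002, -3.142, 0.0]
contact_force: [-0.9, 0.2, -4.5]
opening: 0.0119
grip_force: 58.5
```

Emit:
{"op": "servo_tool", "data": {"steps": "0 0 0 0 0 0 1; 0 0 0 0 0 0 1; 0 0 0 0 0 0 1; 0 0 0 0 0 0 1; 0 0 0 0 0 0 1; 0 0 0 0 0 0 1; 0 0 0 0 0 0 1; 0 0 0 0 0 0 1"}}

```text
clock: 21.8
tcp_pos: [0.4957, 0.2783, 0.1456]
ee_rot: [0.002, -3.142, 0.0]
contact_force: [0.1, 0.5, -4.8]
opening: 0.0115
grip_force: 58.5
```

```bash
python3 chk.py; python3 - <<'E'
from h import *
f=grab_frame("side"); hsv=cv2.cvtColor(f["color"],cv2.COLOR_BGR2HSV); m=cv2.inRange(hsv,(10,60,70),(28,200,255)); 
for c in cv2.findContours(m,0,2)[0]:
    x,y=cv2.minAreaRect(c)[0]
    if cv2.contourArea(c)>300 and 220<x<300 and 100<y<220: print(cv2.contourArea(c),cv2.approxPolyDP(c,2.5,True)[:,0].tolist(), "far corners",[onz(f,*q,.119).round(3).tolist() for q in cv2.approxPolyDP(c,2.5,True)[:,0]])
print("ball exp",proj(f,[.496,.331,.1255]),"tray end exp",[proj(f,[.496+d,.278+e,.119]).round(1).tolist() for d,e in((-.045,.08),(.045,.08),(.045,-.08),(-.045,-.08))])
# ball: grey, low-saturation blob near expected place
x,y=proj(f,[.496,.331,.1255]).astype(int); w=hsv[y-10:y+11,x-10:x+11]; print(np.array2string((w[...,1]<60).astype(int)).replace(' ',''))
E
```

```text
[0.4957 0.2783 0.1456] [ 0.1  0.5 -4.8] [ 0.016  0.012 -0.049] 0.0115 58.519452810287476 [-0.58  0.49 -0.01  2.02  0.01  0.62  0.97]
[-0. -0. -1.] 90.08407152490273
979.5 [[234, 147], [247, 184], [274, 178], [262, 145], [253, 155], [246, 144]] far corners [[0.451, 0.358, 0.119], [0.45, 0.19, 0.119], [0.534, 0.189, 0.119], [0.54, 0.34, 0.119], [0.5, 0.304, 0.119], [0.492, 0.36, 0.119]]
ball exp [249.54640226 148.14431172] tray end exp [[234.0, 146.9], [260.7, 141.4], [275.2, 175.6], [246.7, 182.0]]
[[111111111111111111111]
[111111111111111111111]
[111111111111111111111]
[111111111111111111111]
[111111111111111111111]
[111111111111111111111]
[111100001111111111111]
[000000011111111111111]
[000000011110111111111]
[000000000000111111110]
[000000000000111111110]
[000000000000111111110]
[000000000000111111110]
[000000000000111111110]
[000000000000111111100]
[000000000000011111100]
[000000000000001000000]
[000000000000000000000]
[000000000000000000000]
[000000000000000000000]
[000000000000000000000]]
```

```bash
python3 - <<'E'
from h import *
f=grab_frame("side"); hsv=cv2.cvtColor(f["color"],cv2.COLOR_BGR2HSV)
for k in(2,1):
  print('SV'[k-1]); [print(' '.join(f"{v:3d}" for v in r)) for r in hsv[132:164,232:268:1,k][::2,::2]]
for n,P in(("tcp",[.4957,.278,.1456]),("boardtop L/R",[.465,.278,.18]),("R",[.527,.278,.18]),("ball",[.4957,.331,.1255])): print(n,proj(f,P).round(1))
E
```

```text
V
 77  94  99  97  82  55  60  52  34  33  34  38  59  51  55 143 140 144
 77  85  98  98  94  96  98  96  42  34  33  37  61  54  50 120 146 144
 77  81  94  99  96  98  99 100  65  34  34  35  59  59  51  89 148 134
 78  79  85  96  70  97  98  98  69  34  35  36  56  61  66  84 146 145
 76  79  80  82  84  95  98  92  83  49  35  45  47  60  51  46 123 156
 77  79  80  79  80  80  81  79  84  58  34  36  38  59  52  50 142 150
 83  79  79  84  95 125 157 181 163  76  34  33  36  47  41  73 137 131
 99 115 191 199 214 221 194 142 137  82  51  32  33  35  39  79  87  90
133 133 219 219 220 215 140  90  88  86  78  35  34  65  81  91 138 147
134 100 203 219 220 211 115  89  88  88  84  38  36  72  90  96 161 150
 91  87 179 220 220 220 131  89  87  88  87  38  37  74  91  94 176 160
142  97 128 219 220 219 138  89  90  91  91  74  81  87  92  96 178 185
154 144 103 202 221 220 152  89  90  90  91  91  91  90  90  94 177 204
146 142  96 154 220 220 161  91  91  92  91  92  93  94  93  95 170 208
115 102  88 119 216 220 182  92  92  93  93  93  93  97 104 116 142 200
 84  84  83  95 19
[... 587 characters left out ...]
  48  32  65  10  16   8   7  39 110  29   6
  8  69  88  88  87  89 117 119 119 107  10  15  15  51 113 123  44   9
  8  43  89  88  88  91 109 126 125 113   9  13  14  53 122 120  71  12
  6  18  88  88  88  88 103 126 126 116  15   7   7  72 123 125  91  38
  7   8  70  87  89  87 102 126 125 123  64  65 101 120 125 122  93  81
  8   7  37  90  88  88  97 123 125 127 126 123 126 125 125 125  94  89
  7   7  11  83  88  88  98 126 129 127 129 125 126 125 129 123  93  90
  9   8   9  64  89  88  94 125 127 123 126 121 123 110 101  90  90  89
  6   6   6  38  91  88  92 117 113 101  93  91  85  88  85  87  86  88
tcp [253.6 154.7]
boardtop L/R [243.4 148.6]
R [263.1 144.5]
ball [249.5 148.2]
```

```bash
python3 -c "
from station import job_done
print(job_done())"
```

```text
the job is handed in; nothing more can be done
None
```

I turned the isolator to off, and the arm now holds the bearing tray steady and level, with the ball's pocket about 47 mm in front of the bore and 31 mm below it. I last saw the ball clearly in its pocket just after the lift; at the end the gripper mostly hid it from the camera. The job is handed in and took about 22 s.

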